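Purge a regulator and hold it over the blow-off nozzle

TASK

Pick up the yellow-knobbed air regulator and, keeping it upright, press its foot down on the green sprung purge plate until the plate is fully down, and keep it down for about a second. Then lift it over the grey test pipe and finish still holding it upright and still in the gripper, centred about 1 cm above the tip of the brass blow-off nozzle. Do not touch the pipe or the nozzle with anything, and leave everything else on the bench where it is.

Things in the scene. Friction and masses are not known exactly. Their poses are not given: they have to be found in the camera images.
- regulator: Air regulator to handle: upright cylinder, YELLOW knob on top, about 0.35 kg, loose on the bench to the robot's right. Origin: centre of its flat underside, z up. Foot 44 mm diameter; black body 46 mm diameter from 12 to 80 mm up (grip here); knob 38 mm diameter, top 105 mm up. Brass outlet stub along its +x to 40 mm from the axis, from 24 to 44 mm up. Its yaw does not matter.
- plate (a joint): Travel of the green purge plate: 0 = up, 0.012 m = fully down (grows as pressed). A spring pushes it back up: about 9 N presses it fully down; it then rests on a rigid stop.
- plate_top (a point): Centre of the top face of the green round purge plate (flat, 68 mm diameter, in a low grey housing fixed to the bench, to the robot's right). 28 mm above the bench when up; the point moves down with the plate; z is up.
- pipe: Grey test pipe fixed to the bench between purge plate and nozzle, running away from the robot. Origin on the bench under its middle; x runs along the pipe, -200 to +200 mm. 40 mm diameter, axis 70 mm up (collars 50 mm at the ends). Three upright stubs at x = -100, 0, +100 mm with black caps reach 145 mm up; their red valve handles reach 38 mm to the sides in y.
- nozzle: Fixed post with the brass blow-off nozzle: 60 x 60 x 14 mm aluminium base on the bench, grey 26 mm post with a BLUE ring, and a brass cone on top narrowing to 14 mm. Origin: centre of the base's underside, z up. To the robot's left, beyond the pipe.
- nozzle_tip (a point): The tip of the brass nozzle: centre of its top face, 88 mm above the bench. z is up.
- blanked_post: A similar fixed post with a black ring and a RED cap instead of a brass cone, 86 mm tall; not the target. Origin: centre of the base's underside.
- spare_regulator: A second regulator of the same shape and size but with a GREY knob; leave alone. Origin: centre of its underside.
- jar: Loose jar with black cap, 60 mm diameter, 85 mm tall; leave alone. Origin: centre of its underside.
- wrench: Loose steel wrench, 160 mm long, lying flat along its x; leave alone. Origin under its middle.
- screwdriver: Loose screwdriver, 180 mm long, lying along its x; leave alone. Origin under its middle.
- tee: Loose brass tee fitting, 60 mm long, 26 mm tall; leave alone. Origin: its underside.
- bin: Small blue open bin, 100 x 120 x 45 mm tall; leave alone. Origin: centre of its underside.
- bush: Brass bush, 32 mm diameter, 30 mm tall, standing in the blue bin; leave alone. Origin: centre of its underside.
- gauge: Loose black pressure gauge with white face, 64 mm diameter, 22 mm tall, lying face up; leave alone. Origin: centre of its underside.
There are look-alikes about, which are no part of the job. Several things look just like the part that bears plate: the one meant starts farthest to the robot's left.

How it is judged:
On the way, in this order (a step that is already met when the one before it is completed fails the run):
1. the regulator, held upright on the purge plate, presses it fully down (at least 11 of 12 mm) for half a second (value of joint plate above 0.011 m and horizontal distance between regulator and plate_top below 0.025 m and z of regulator in the frame of plate_top below 0.004 m and angle between regulator's own z axis and vertical below 0.15 rad and contact force between the fingers and regulator above 1 N), for 0.5 s.
2. the regulator passes over the test pipe (y of regulator in the frame of pipe between -0.05 and 0.05 m and x of regulator in the frame of pipe between -0.22 and 0.22 m and height (world z) of regulator above 0.09 m), for 0.01 s.
At the end, for the whole second after the job is handed in: The regulator is held in the fingers, upright within 0.1 rad and at rest (under 20 mm/s), its underside 3 to 20 mm above the nozzle's tip and its axis within 8 mm of the tip's, touching neither post (z of regulator in the frame of nozzle_tip between 0.003 and 0.02 m and horizontal distance between regulator and nozzle_tip below 0.008 m and angle between regulator's own z axis and vertical below 0.1 rad and linear speed of regulator below 0.02 m/s and contact force between the fingers and regulator above 1 N and contact force between regulator and nozzle below 0.1 N and contact force between regulator and blanked_post below 0.1 N); the arm keeps its last pose, push and grip.
It fails at once if something presses on the test pipe with more than 0.5 N (contact force between pipe and anything else above 0.5 N).
It fails at once if something presses on the nozzle with more than 0.5 N (contact force between nozzle and anything else above 0.5 N).
It fails at once if a loose bystander (spare regulator, jar, wrench, screwdriver, tee, bin, bush or gauge) is moved by more than 25 mm (distance of any of spare_regulator, jar, wrench, screwdriver, tee, bin, bush, gauge from where it was at the start of the episode above 0.025 m).
It also fails if it takes over 48 s, if anything falls off the work surface, if the arm or the gripper's body presses on something with over 40 N, if the wrist force passes 120 N, or if a joint passes its speed limit or range.

ROBOT

A 6-joint arm with a two-finger parallel gripper is mounted at the origin on the work surface. World frame = base frame: x ahead of the robot, y to its left, z up, the work surface at z = 0. Lengths are in m, angles in rad, forces in N, time in s.
With the tool pointing down it reaches from about 0.325 to 0.925 m from the base axis. Payload 3.1 kg.
Tool frame: the origin (TCP) lies midway between the tips of the shut fingers; the grasp point (between the pads) lies 19 mm behind it; z points along the fingers, y is the line along which they close (so a half turn about z gives the same grasp; the last joint's range is limited). The gripper opens to 85 mm and grips with 20 to 120 N. Pads are 22 mm wide; open, the fingers measure 114 mm over their backs; the gripper's body (76 mm by 85 mm) begins 54 mm behind the grasp point. The pads swing forward as they close: fully open they stand 13 mm farther back than shut.
Start: joints at [-1.336, 0.217, 1.613, -0, 1.311, -0.112], TCP at [0.212, -0.588, 0.231] pointing down, gripper open.
Joint ranges: [-2.75, 2.75], [-0.78, 2.1], [0.31, 2.55], [-1.13, 4.27], [0.13, 2.63], [-2.58, 2.58]. Speed limits (rad/s): [2.79, 2.79, 3.14, 3.14, 3.14, 3.14].

INTERFACE

Orientations are given as a unit quaternion [x, y, z, w].
In Python, from plant import arm, optics, ticket gives the robot as it stands.
- The arm moves only by the tool servo_tool, never from a script. Its argument "rows" is a list of rows, each an object of numbers: "claw": the opening, from 0 (shut) to 1 (fully open); "tx", "ty", "tz": the shift along the tool's x, y, z in units of 30 mm (1.0 is 30 mm); "wx", "wy", "wz": the turn, a rotation vector about the tool's x, y, z in units of 5 degrees (1.0 is 5 degrees). A call has 1 to 12 rows; each row shifts and turns the commanded pose from where the row before left it, along the tool's axes as they then stand; what a row does not reach is not made up. A row lasts 1/12 s, in which the tool goes at most 41.7 mm and 7.16 degrees, less where a joint would pass 70% of its speed; a pose out of reach is approached as far as the arm can. A call is refused whole if a number of a shift passes 1 or a number of a turn 1, either way. A call with a gripper value outside its range is refused whole. The fingers move at their own pace and stop on an object; "force" is the grip in N (left out, the last holds). Time passes only in rows, so rows that do not move let the fingers close. It gives the time, the measured TCP pose, the force, the opening and the grip force at its end, in the units of the state.
- arm.state(): the state, without advancing time (a new reading comes with each control period).
- optics.camera(name): name is "scene" or "top" or "wrist"; returns a dict with "pixels" (480x640x3 uint8, blue, green, red), "fovy" (degrees; the focal length in pixels is half the picture's height over the tangent of half this angle, whatever the lens; pixels are square), "cx", "cy" (the principal point, pixels), "rvec" (rotation vector, rad) and "tvec" (3), from world to camera coordinates, as OpenCV has them. Camera axes: x right, y down, z forward; pixel columns grow to the right and rows downward; lengths in m; the calibration is good to about 2 mm. The wrist camera is an equidistant fisheye: a pixel r from the principal point sees the ray r / f radians off the axis. A picture is of the moment at which its call begins. There is no depth.
- ticket.job_done(): hands the job in; it is judged then, once.
The state is a dict: "time": time; "joint_pos": joint angles; "joint_velocities": joint speeds; "joint_efforts": joint torques, N m; "ee_pos": TCP position; "ee_rot": TCP orientation; "ft_force": force on the tool from outside, world axes, zero at the start; "ft_torque": the same for the moment, N m; "finger_gap": finger opening in m; "gripper_force": force on a finger pad.
Only numpy, scipy, OpenCV 4.12 (cv2) and the standard library are available. Lean on these libraries where they do the work, as an engineer would, in place of code of your own. Each camera call takes 0.05 s, during which the arm holds its last target. There are 200 camera calls.

## Working session

There is one attempt and no reset: what is moved stays moved. The work goes in short steps, Python scripts to look and compute and a tool call to move; the robot and the scene stay as the last step left them, time stands still between calls to the robot, and variables do not carry over. Pictures are saved under pics/ and viewed, at most 10 in all, crops included, and the job is handed in when it is done.

Besides the shell and the picture viewer there is one more tool, called after "Request:" by a JSON object that holds its "api" and its "payload", one argument or row to a line. servo_tool: Moves the arm, as the interface text tells. Its arguments: {"type":"object","properties":{"rows":{"type":"array"},"force":{"type":"number"}},"required":["rows"]}

```bash
mkdir -p pics; cat > h.py <<'E'
import numpy as np, cv2
from plant import arm, optics, ticket
def snap(n,fn=None):
    c=optics.camera(n)
    c['f']=240/np.tan(np.radians(c['fovy'])/2)
    c['R']=cv2.Rodrigues(np.array(c['rvec'],float))[0]; c['t']=np.array(c['tvec'],float).ravel()
    c['C']=-c['R'].T@c['t']
    if fn: cv2.imwrite('pics/'+fn,c['pixels'])
    np.save('pics/%s.npy'%n,c,allow_pickle=True)
    return c
def load(n): return np.load('pics/%s.npy'%n,allow_pickle=True).item()
def ray(c,u,v,fish=False):
    d=np.array([u-c['cx'],v-c['cy']])/c['f']
    if fish:
        r=np.linalg.norm(d); d3=np.array([*(d/max(r,1e-9)*np.sin(r)),np.cos(r)])
    else: d3=np.array([*d,1.])
    return c['R'].T@d3
def onz(c,u,v,z,fish=False):
    d=ray(c,u,v,fish); return c['C']+d*(z-c['C'][2])/d[2]
def proj(c,P):
    p=c['R']@np.array(P)+c['t']; return p[:2]/p[2]*c['f']+[c['cx'],c['cy']]
E
python3 - <<'E'
from h import *
for n in('scene','top'):
    c=snap(n,n+'0.png'); print(n,c['fovy'],c['cx'],c['cy'],c['C'].round(3))
s=arm.state();print({k:np.round(v,3) for k,v in s.items()})
E
```

```text
scene 43.32520571261728 318.56653612844565 243.42593427744728 [1.164 0.642 1.012]
top 46.92062255426892 318.870117902693 236.8131375309728 [ 0.268 -0.035  1.656]
{'time': np.float64(0.1), 'joint_pos': array([-1.336,  0.218,  1.615, -0.   ,  1.311, -0.112]), 'joint_velocities': array([-0.   , -0.   , -0.004, -0.   , -0.002, -0.   ]), 'joint_efforts': array([-1.0000e-03, -3.9808e+01, -3.0497e+01, -0.0000e+00,  4.0000e-03,
        0.0000e+00]), 'ee_pos': array([ 0.212, -0.587,  0.23 ]), 'ee_rot': array([ 0.985,  0.173, -0.   , -0.001]), 'ft_force': array([ 0.093,  0.029, -0.313]), 'ft_torque': array([ 0.001, -0.027,  0.021]), 'gripper_force': np.float64(0.0), 'finger_gap': np.float64(0.085)}
```

View pics/top0.png

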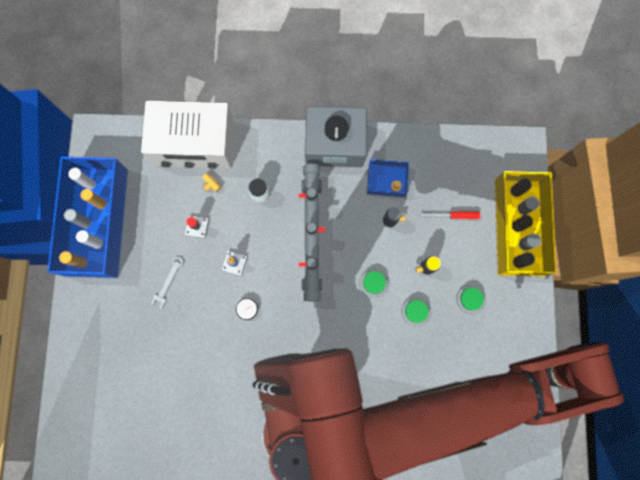

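View pics/scene0.png

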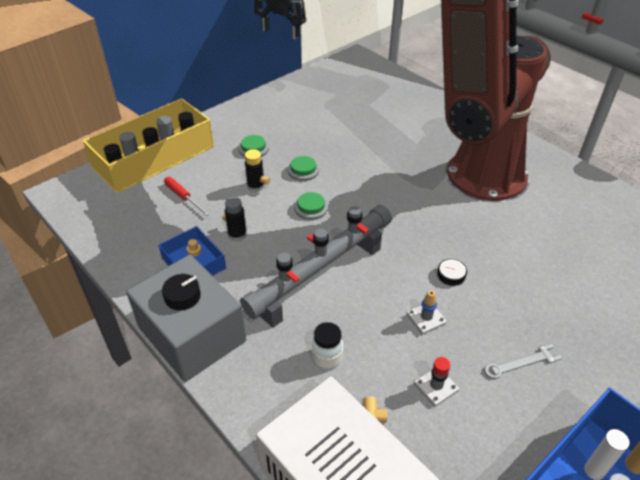

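The top view shows the three green plates at about (374,282), (417,311) and (472,298); the left one is the target. The yellow knob is at (432,265) with its stub pointing left-down, the pipe at (312,165–300) and the brass nozzle at (233,260). The scene view agrees: knob at (253,156), target plate (311,205), nozzle tip (431,293).

```bash
cat > m.py <<'E'
from h import *
def mask(c,lo,hi,box):
    hsv=cv2.cvtColor(c['pixels'],cv2.COLOR_BGR2HSV); m=cv2.inRange(hsv,lo,hi)
    k=np.zeros_like(m); x0,y0,x1,y1=box; k[y0:y1,x0:x1]=255
    n,l,s,ce=cv2.connectedComponentsWithStats(m&k)
    i=1+np.argmax(s[1:,4]); return ce[i],s[i]
def tri(a,pa,b,pb):
    da,db=ray(a,*pa),ray(b,*pb); A=np.stack([da,-db],1)
    s=np.linalg.lstsq(A,b['C']-a['C'],rcond=None)[0]
    p,q=a['C']+s[0]*da,b['C']+s[1]*db; return (p+q)/2,np.linalg.norm(p-q)
E
python3 - <<'E'
from m import *
t,s=load('top'),load('scene')
Y=((22,120,100),(35,255,255)); G=((50,100,50),(80,255,255)); B=((8,90,60),(24,255,255)); BL=((105,100,40),(125,255,255)); K=((0,0,0),(180,255,45))
for nm,col,bt,bs,z in (('knob',Y,(420,250,445,280),(240,145,268,170),.1),('plate',G,(355,265,395,300),(290,190,335,222),.028),
  ('brass',B,(215,245,250,275),(415,280,445,315),.08),('bluering',BL,(220,245,250,275),(415,290,445,322),.05),('stub',B,(410,255,430,280),(258,170,275,190),.034)):
    try:
        a,sa=mask(t,*col,bt);b,sb=mask(s,*col,bs)
        p,e=tri(t,a,s,b); print(nm,a.round(1),sa,b.round(1),sb,'tri',p.round(4),round(e,4),'top@z',onz(t,*a,z).round(4),'sc@z',onz(s,*b,z).round(4))
    except Exception as ex: print(nm,ex)
for u,v in((312,165),(312,300),(312,193),(312,228),(312,264)): print(onz(t,u,v,.09).round(3))
for u,v in((396,217),(258,187),(247,309)): print(onz(t,u,v,.085).round(3))
big=np.hstack([cv2.resize(t['pixels'][230:310,200:280],(400,400),interpolation=2),cv2.resize(s['pixels'][270:350,390:470],(400,400),interpolation=2)])
cv2.imwrite('pics/noz.png',big)
E
```

```text
knob [432.5 263.3] [426 257  14  14 160] [252.7 156.4] [245 149  16  16 211] tri [ 0.4869 -0.3658  0.0962] 0.0028 top@z [ 0.4853 -0.364   0.1   ] sc@z [ 0.4904 -0.363   0.1   ]
plate [374.2 281.9] [363 271  23  23 405] [310.6 202.7] [298 193  26  21 439] tri [ 0.4364 -0.2076  0.0194] 0.0008 top@z [ 0.4352 -0.2064  0.028 ] sc@z [ 0.4429 -0.2005  0.028 ]
brass [231.1 260.1] [228 257   7   7  38] [430.2 298. ] [425 291  11  14 122] tri [0.4827 0.2123 0.0705] 0.0005 top@z [0.4812 0.211  0.08  ] sc@z [0.4897 0.2164 0.08  ]
bluering [234.9 264. ] [233 262   4   4   8] [428.4 307.7] [422 303  15   9  61] tri [0.4762 0.2075 0.0298] 0.0016 top@z [0.474  0.2039 0.05  ] sc@z [0.4898 0.217  0.05  ]
stub [419.5 269.2] [416 266   8   7  40] [264.1 179.4] [260 175  10   9  59] tri [ 0.4766 -0.3402  0.0334] 0.0021 top@z [ 0.4758 -0.3393  0.034 ] sc@z [ 0.4776 -0.3405  0.034 ]
[ 0.769 -0.013  0.09 ]
[ 0.373 -0.025  0.09 ]
[ 0.684 -0.016  0.09 ]
[ 0.58  -0.019  0.09 ]
[ 0.475 -0.022  0.09 ]
[ 0.62  -0.262  0.085]
[0.699 0.143 0.085]
[0.343 0.158 0.085]
```

View pics/noz.png

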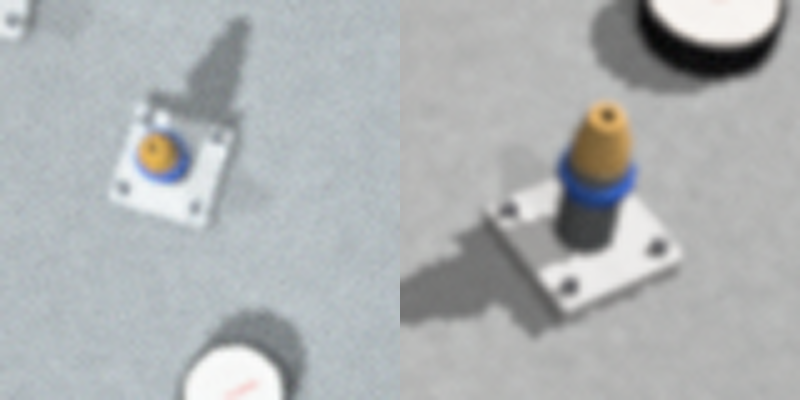

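The enlarged crop shows the nozzle's tip hole at about (230.6, 259.6) in top and (431.4, 293.0) in scene. Height and ring spacing fit. I'll move above the regulator first.

Request:
{"api": "servo_tool", "payload": {
  "rows": [
    {"tx":0.93,"ty":-0.32,"claw":1},
    {"tx":0.93,"ty":-0.32,"claw":1},
    {"tx":0.93,"ty":-0.32,"claw":1},
    {"tx":0.93,"ty":-0.32,"claw":1},
    {"tx":0.93,"ty":-0.32,"claw":1},
    {"tx":0.93,"ty":-0.32,"claw":1},
    {"tx":0.93,"ty":-0.32,"claw":1},
    {"tx":0.93,"ty":-0.32,"claw":1},
    {"tx":0.93,"ty":-0.32,"claw":1},
    {"tx":0.93,"ty":-0.32,"claw":1},
    {"tx":0.93,"ty":-0.32,"claw":1},
    {"tx":0.93,"ty":-0.32,"claw":1}
  ],
  "force": 40
}}

```text
validation failed for argument at $.ro...
```

Request:
{"api": "servo_tool", "payload": {
  "rows": [
    {"wz":-1,"claw":1},
    {"wz":-1,"claw":1},
    {"wz":-1,"claw":1},
    {"wz":-1,"claw":1},
    {"wz":-1,"claw":1},
    {"wz":-1,"claw":1},
    {"wz":-1,"claw":1},
    {"wz":-1,"claw":1},
    {"wz":-1,"claw":1},
    {"wz":-1,"claw":1}
  ]
}}

```text
validation failed for argument at $.ro...
```

Request:
{"api": "servo_tool", "payload": {
  "rows": [
    {"wz":-1,"claw":1},
    {"wz":-1,"claw":1},
    {"wz":-1,"claw":1},
    {"wz":-1,"claw":1},
    {"wz":-1,"claw":1},
    {"wz":-1,"claw":1},
    {"wz":-1,"claw":1},
    {"wz":-1,"claw":1},
    {"claw":1},
    {"claw":1}
  ]
}}

```text
validation failed for argument at $.ro...
```

```bash
cat > st.py <<'E'
from h import *
from scipy.spatial.transform import Rotation as Ro
s=arm.state(); R=Ro.from_quat(s['ee_rot']).as_matrix()
print('t',round(float(s['time']),2),'p',np.round(s['ee_pos'],4),'j',np.round(s['joint_pos'],2),'f',np.round(s['ft_force'],1),'gap',round(float(s['finger_gap']),4),'gf',round(float(s['gripper_force']),1));print(R.round(4))
def togo(P): print('to go units',np.round(R.T@(np.array(P)-s['ee_pos'])/.03,2))
E
python3 - <<'E'
from st import *
snap('wrist','w1.png'); snap('top'); snap('scene')
c=load('wrist'); print(c['C'].round(3),c['f'],c['R'].round(2))
E
```

```text
t 0.1 p [ 0.2123 -0.5871  0.2301] j [-1.34  0.22  1.61 -0.    1.31 -0.11] f [ 0.1  0.  -0.3] gap 0.0855 gf 0.0
[[ 9.405e-01  3.399e-01 -5.000e-04]
 [ 3.399e-01 -9.405e-01  2.100e-03]
 [ 2.000e-04 -2.100e-03 -1.000e+00]]
[ 0.282 -0.562  0.373] 371.64829954431775 [[ 0.34 -0.94 -0.  ]
 [-0.9  -0.33  0.29]
 [-0.27 -0.1  -0.96]]
```

View pics/w1.png

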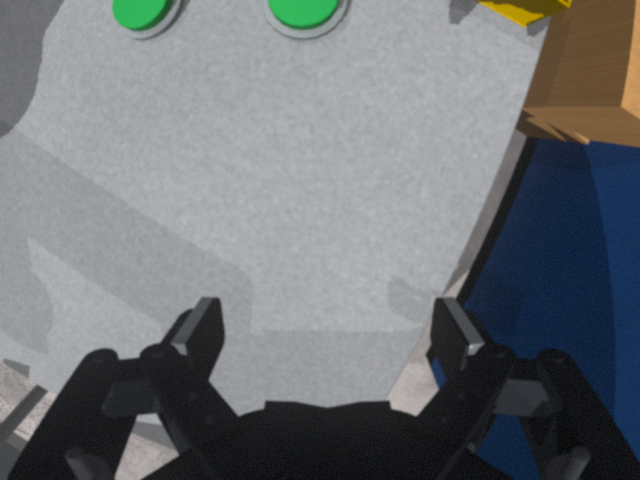

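The arm hasn't moved: the calls were refused, probably because each row needs all its keys. The wrist view shows the open fingers at (210,330) and (450,330) and two plates at the top edge.

Request:
{"api": "servo_tool", "payload": {
  "rows": [
    {"claw":1.0,"tx":0.93,"ty":-0.32,"tz":0.0,"wx":0.0,"wy":0.0,"wz":0.0}
  ],
  "force": 40
}}

```text
time: 0.33
ee_pos: [0.2324, -0.5717, 0.2311]
ee_rot: [0.985, 0.17, -0.001, 0.001]
ft_force: [0.5, -0.6, 0.6]
finger_gap: 0.0853
gripper_force: 0.0
```

Request:
{"api": "servo_tool", "payload": {
  "rows": [
    {"claw":1,"tx":0.93,"ty":-0.32,"tz":0,"wx":0,"wy":0,"wz":0},
    {"claw":1,"tx":0.93,"ty":-0.32,"tz":0,"wx":0,"wy":0,"wz":0},
    {"claw":1,"tx":0.93,"ty":-0.32,"tz":0,"wx":0,"wy":0,"wz":0},
    {"claw":1,"tx":0.93,"ty":-0.32,"tz":0,"wx":0,"wy":0,"wz":0},
    {"claw":1,"tx":0.93,"ty":-0.32,"tz":0,"wx":0,"wy":0,"wz":0},
    {"claw":1,"tx":0.93,"ty":-0.32,"tz":0,"wx":0,"wy":0,"wz":0},
    {"claw":1,"tx":0.93,"ty":-0.32,"tz":0,"wx":0,"wy":0,"wz":0},
    {"claw":1,"tx":0.93,"ty":-0.32,"tz":0,"wx":0,"wy":0,"wz":0},
    {"claw":1,"tx":0.93,"ty":-0.32,"tz":0,"wx":0,"wy":0,"wz":0},
    {"claw":1,"tx":0.93,"ty":-0.32,"tz":0,"wx":0,"wy":0,"wz":0},
    {"claw":1,"tx":0.93,"ty":-0.32,"tz":0,"wx":0,"wy":0,"wz":0}
  ]
}}

```text
time: 1.25
ee_pos: [0.4891, -0.3645, 0.2312]
ee_rot: [0.985, 0.173, -0.0, -0.0]
ft_force: [0.8, -0.8, -0.2]
finger_gap: 0.085
gripper_force: 0.0
```

Request:
{"api": "servo_tool", "payload": {
  "rows": [
    {"claw":1,"tx":0,"ty":0,"tz":0,"wx":0,"wy":0,"wz":-1},
    {"claw":1,"tx":0,"ty":0,"tz":0,"wx":0,"wy":0,"wz":-1},
    {"claw":1,"tx":0,"ty":0,"tz":0,"wx":0,"wy":0,"wz":-1},
    {"claw":1,"tx":0,"ty":0,"tz":0,"wx":0,"wy":0,"wz":-1},
    {"claw":1,"tx":0,"ty":0,"tz":0,"wx":0,"wy":0,"wz":-1},
    {"claw":1,"tx":0,"ty":0,"tz":0,"wx":0,"wy":0,"wz":-1},
    {"claw":1,"tx":0,"ty":0,"tz":0,"wx":0,"wy":0,"wz":-1},
    {"claw":1,"tx":0,"ty":0,"tz":0,"wx":0,"wy":0,"wz":-1},
    {"claw":1,"tx":0,"ty":0,"tz":0,"wx":0,"wy":0,"wz":-1},
    {"claw":1,"tx":0,"ty":0,"tz":0,"wx":0,"wy":0,"wz":-1},
    {"claw":1,"tx":0,"ty":0,"tz":0,"wx":0,"wy":0,"wz":-1},
    {"claw":1,"tx":0,"ty":0,"tz":0,"wx":0,"wy":0,"wz":-1}
  ]
}}

```text
time: 2.25
ee_pos: [0.488, -0.3656, 0.2311]
ee_rot: [0.765, 0.644, -0.0, -0.0]
ft_force: [0.3, -0.1, 0.2]
finger_gap: 0.0854
gripper_force: 0.0
```

Request:
{"api": "servo_tool", "payload": {
  "rows": [
    {"claw":1,"tx":0,"ty":0,"tz":0,"wx":0,"wy":0,"wz":-1},
    {"claw":1,"tx":0,"ty":0,"tz":0,"wx":0,"wy":0,"wz":-1},
    {"claw":1,"tx":0,"ty":0,"tz":0,"wx":0,"wy":0,"wz":-1},
    {"claw":1,"tx":0,"ty":0,"tz":0,"wx":0,"wy":0,"wz":-1},
    {"claw":1,"tx":0,"ty":0,"tz":0,"wx":0,"wy":0,"wz":-1},
    {"claw":1,"tx":0,"ty":0,"tz":0,"wx":0,"wy":0,"wz":-1},
    {"claw":1,"tx":0,"ty":0,"tz":0,"wx":0,"wy":0,"wz":0},
    {"claw":1,"tx":0,"ty":0,"tz":0,"wx":0,"wy":0,"wz":0}
  ]
}}

```text
time: 2.92
ee_pos: [0.4881, -0.3656, 0.2311]
ee_rot: [0.575, 0.818, 0.0, -0.0]
ft_force: [-0.4, -0.9, 0.2]
finger_gap: 0.0853
gripper_force: 0.0
```

```bash
python3 - <<'E'
from st import *
snap('wrist','w2.png'); togo([.4865,-.365,.231])
E
```

```text
t 2.92 p [ 0.4881 -0.3656  0.2311] j [-0.76  0.19  1.65  0.    1.31 -1.1 ] f [-0.4 -0.9  0.2] gap 0.0853 gf 0.0
[[-3.378e-01  9.412e-01 -2.000e-04]
 [ 9.412e-01  3.378e-01  2.000e-04]
 [ 2.000e-04 -1.000e-04 -1.000e+00]]
to go units [ 0.04 -0.04  0.  ]
```

View pics/w2.png

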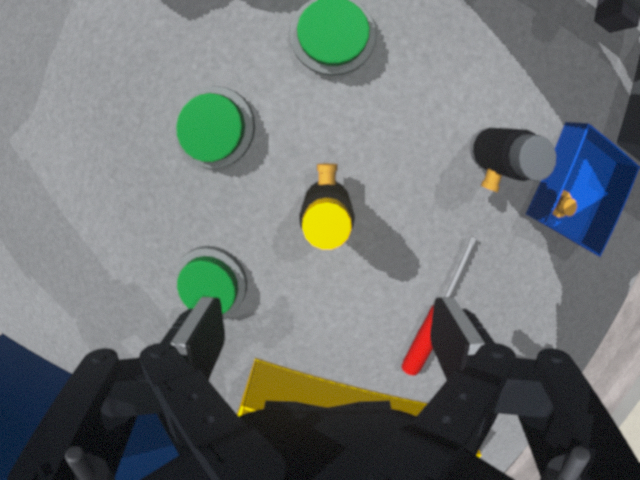

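The wrist view shows the yellow knob top at (327,223) with its stub pointing straight along tool +x, and the target plate at (334,31). The fingers will close square to the stub.

```bash
python3 - <<'E'
from m import *
w=load('wrist'); t=load('top');s=load('scene')
hsv=cv2.cvtColor(w['pixels'],cv2.COLOR_BGR2HSV)
for nm,lo,hi,z,box in(('knob',(22,120,150),(35,255,255),.105,(290,180,370,260)),('plate',(50,100,50),(80,255,255),.028,(280,0,390,90)),('stub',(8,90,60),(21,255,255),.034,(300,150,350,200))):
    a,st=mask(w,lo,hi,box); print(nm,a.round(1),st,onz(w,*a,z,True).round(4))
    # footprint size check
    print(' size',np.linalg.norm(onz(w,st[0],a[1],z,True)-onz(w,st[0]+st[2],a[1],z,True)).round(4))
print('tip top',onz(t,230.5,259.5,.088).round(4),'scene',onz(s,431.3,292.9,.088).round(4),tri(t,(230.5,259.5),s,(431.3,292.9)))
E
```

```text
knob [326.  224.5] [ 302  199   50   51 1968] [ 0.487  -0.3642  0.105 ]
 size 0.0375
plate [332.7  31. ] [ 297    0   73   65 3787] [ 0.4372 -0.2084  0.028 ]
 size 0.067
stub [326.2 174.2] [317 164  20  22 395] [ 0.4773 -0.3373  0.034 ]
 size 0.0184
tip top [0.4818 0.2114 0.088 ] scene [0.4838 0.2128 0.088 ] (array([0.48208421, 0.21176201, 0.08568303]), np.float64(3.876874070157349e-05))
```

Request:
{"api": "servo_tool", "payload": {
  "rows": [
    {"claw":1,"tx":0.05,"ty":-0.02,"tz":0.7,"wx":0,"wy":0,"wz":0},
    {"claw":1,"tx":0,"ty":0,"tz":0.9,"wx":0,"wy":0,"wz":0},
    {"claw":1,"tx":0,"ty":0,"tz":0.9,"wx":0,"wy":0,"wz":0},
    {"claw":1,"tx":0,"ty":0,"tz":0.9,"wx":0,"wy":0,"wz":0},
    {"claw":1,"tx":0,"ty":0,"tz":0.9,"wx":0,"wy":0,"wz":0},
    {"claw":1,"tx":0,"ty":0,"tz":0.8,"wx":0,"wy":0,"wz":0},
    {"claw":1,"tx":0,"ty":0,"tz":0.6,"wx":0,"wy":0,"wz":0},
    {"claw":1,"tx":0,"ty":0,"tz":0.4,"wx":0,"wy":0,"wz":0},
    {"claw":1,"tx":0,"ty":0,"tz":0.2,"wx":0,"wy":0,"wz":0},
    {"claw":1,"tx":0,"ty":0,"tz":0,"wx":0,"wy":0,"wz":0}
  ]
}}

```text
time: 3.8
ee_pos: [0.4864, -0.3638, 0.0409]
ee_rot: [0.575, 0.818, 0.0, -0.001]
ft_force: [0.3, -0.0, -0.2]
finger_gap: 0.0855
gripper_force: 0.0
```

Request:
{"api": "servo_tool", "payload": {
  "rows": [
    {"claw":0,"tx":0,"ty":0,"tz":0,"wx":0,"wy":0,"wz":0},
    {"claw":0,"tx":0,"ty":0,"tz":0,"wx":0,"wy":0,"wz":0},
    {"claw":0,"tx":0,"ty":0,"tz":0,"wx":0,"wy":0,"wz":0},
    {"claw":0,"tx":0,"ty":0,"tz":0,"wx":0,"wy":0,"wz":0},
    {"claw":0,"tx":0,"ty":0,"tz":0,"wx":0,"wy":0,"wz":0},
    {"claw":0,"tx":0,"ty":0,"tz":0,"wx":0,"wy":0,"wz":0},
    {"claw":0,"tx":0,"ty":0,"tz":0,"wx":0,"wy":0,"wz":0},
    {"claw":0,"tx":0,"ty":0,"tz":0,"wx":0,"wy":0,"wz":0}
  ],
  "force": 60
}}

```text
time: 4.47
ee_pos: [0.488, -0.3656, 0.0443]
ee_rot: [0.575, 0.818, -0.0, 0.001]
ft_force: [-2.7, -0.5, 6.4]
finger_gap: 0.0447
gripper_force: 61.7
```

```bash
python3 - <<'E'
from m import *
import st
w=snap('wrist'); a,q=mask(w,(22,120,150),(35,255,255),(200,150,450,400)); print(a,q,onz(w,*a,.105,True).round(4))
E
```

```text
t 4.47 p [ 0.488  -0.3656  0.0443] j [-0.76  0.4   1.76 -0.    0.97 -1.1 ] f [-2.7 -0.5  6.4] gap 0.0447 gf 61.7
[[-0.3399  0.9405  0.0019]
 [ 0.9405  0.3399 -0.0023]
 [-0.0028  0.001  -1.    ]]
[324.25904078 364.11631187] [ 266  316  125   84 7798] [ 0.4828 -0.3531  0.105 ]
```

Request:
{"api": "servo_tool", "payload": {
  "rows": [
    {"claw":0,"tx":0,"ty":0,"tz":-0.3,"wx":0,"wy":0,"wz":0},
    {"claw":0,"tx":0,"ty":0,"tz":-0.5,"wx":0,"wy":0,"wz":0},
    {"claw":0,"tx":0,"ty":0,"tz":-0.5,"wx":0,"wy":0,"wz":0},
    {"claw":0,"tx":0,"ty":0,"tz":-0.5,"wx":0,"wy":0,"wz":0},
    {"claw":0,"tx":0,"ty":0,"tz":-0.4,"wx":0,"wy":0,"wz":0},
    {"claw":0,"tx":0,"ty":0,"tz":-0.2,"wx":0,"wy":0,"wz":0},
    {"claw":0,"tx":0,"ty":0,"tz":0,"wx":0,"wy":0,"wz":0},
    {"claw":0,"tx":0,"ty":0,"tz":0,"wx":0,"wy":0,"wz":0}
  ]
}}

```text
time: 5.18
ee_pos: [0.4869, -0.3642, 0.114]
ee_rot: [0.574, 0.819, 0.0, -0.0]
ft_force: [-0.9, 0.1, -3.5]
finger_gap: 0.0448
gripper_force: 61.9
```

```bash
python3 - <<'E'
from st import *
s_=snap('scene');t=snap('top'); w=snap('wrist')
togo([.4365,-.2075,s['ee_pos'][2]])
p=proj(s_,[.487,-.365,.1]).astype(int); print(p)
a=s_['pixels'][p[1]-60:p[1]+40,p[0]-50:p[0]+50]
cv2.imwrite('pics/lift.png',np.hstack([cv2.resize(a,(400,400),interpolation=2),w['pixels'][200:400,200:400].repeat(2,0).repeat(2,1)]))
E
```

```text
t 5.18 p [ 0.4869 -0.3642  0.114 ] j [-0.76  0.3   1.74  0.    1.1  -1.1 ] f [-0.9  0.1 -3.5] gap 0.0448 gf 61.9
[[-3.399e-01  9.405e-01 -2.000e-04]
 [ 9.405e-01  3.399e-01  4.000e-04]
 [ 4.000e-04 -1.000e-04 -1.000e+00]]
to go units [5.48 0.2  0.  ]
[253 155]
```

View pics/lift.png

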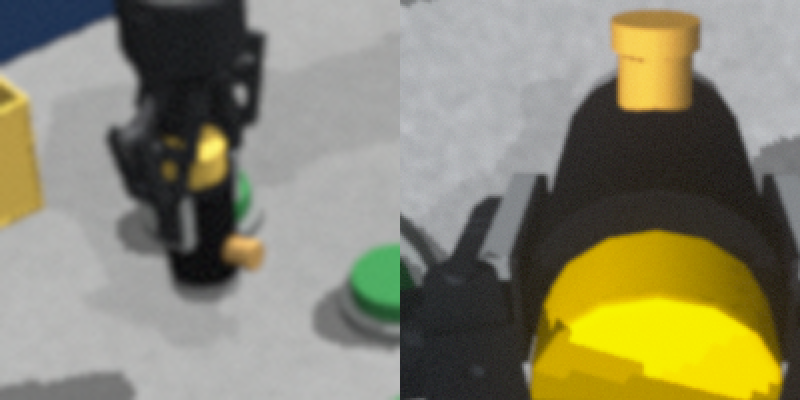

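The regulator is held upright (left crop: no tilt; right crop: stub centred between fingers). The weight reads 3.5 N, as expected. Next I go over the plate and press.

Request:
{"api": "servo_tool", "payload": {
  "rows": [
    {"claw":0,"tx":0.4,"ty":0.02,"tz":0,"wx":0,"wy":0,"wz":0},
    {"claw":0,"tx":0.8,"ty":0.03,"tz":0,"wx":0,"wy":0,"wz":0},
    {"claw":0,"tx":0.8,"ty":0.03,"tz":0,"wx":0,"wy":0,"wz":0},
    {"claw":0,"tx":0.8,"ty":0.03,"tz":0,"wx":0,"wy":0,"wz":0},
    {"claw":0,"tx":0.8,"ty":0.03,"tz":0,"wx":0,"wy":0,"wz":0},
    {"claw":0,"tx":0.8,"ty":0.03,"tz":0,"wx":0,"wy":0,"wz":0},
    {"claw":0,"tx":0.7,"ty":0.03,"tz":0,"wx":0,"wy":0,"wz":0},
    {"claw":0,"tx":0.38,"ty":0,"tz":0,"wx":0,"wy":0,"wz":0},
    {"claw":0,"tx":0,"ty":0,"tz":0.3,"wx":0,"wy":0,"wz":0},
    {"claw":0,"tx":0,"ty":0,"tz":0.4,"wx":0,"wy":0,"wz":0},
    {"claw":0,"tx":0,"ty":0,"tz":0.4,"wx":0,"wy":0,"wz":0},
    {"claw":0,"tx":0,"ty":0,"tz":0.2,"wx":0,"wy":0,"wz":0}
  ]
}}

```text
time: 6.33
ee_pos: [0.4362, -0.2077, 0.0737]
ee_rot: [0.575, 0.818, -0.0, -0.001]
ft_force: [-0.4, 0.1, -4.1]
finger_gap: 0.0448
gripper_force: 61.9
```

Request:
{"api": "servo_tool", "payload": {
  "rows": [
    {"claw":0,"tx":0,"ty":0,"tz":0.2,"wx":0,"wy":0,"wz":0},
    {"claw":0,"tx":0,"ty":0,"tz":0.2,"wx":0,"wy":0,"wz":0},
    {"claw":0,"tx":0,"ty":0,"tz":0.15,"wx":0,"wy":0,"wz":0},
    {"claw":0,"tx":0,"ty":0,"tz":0.1,"wx":0,"wy":0,"wz":0},
    {"claw":0,"tx":0,"ty":0,"tz":0.1,"wx":0,"wy":0,"wz":0},
    {"claw":0,"tx":0,"ty":0,"tz":0,"wx":0,"wy":0,"wz":0}
  ]
}}

```text
time: 6.83
ee_pos: [0.4379, -0.2097, 0.0594]
ee_rot: [0.574, 0.819, -0.001, -0.001]
ft_force: [-16.7, 6.7, 40.3]
finger_gap: 0.0447
gripper_force: 67.3
```

Pressed onto the stop (40 N, underside about 15–16 mm). I'll ease off slightly and hold.

Request:
{"api": "servo_tool", "payload": {
  "rows": [
    {"claw":0,"tx":0,"ty":0,"tz":-0.05,"wx":0,"wy":0,"wz":0},
    {"claw":0,"tx":0,"ty":0,"tz":0,"wx":0,"wy":0,"wz":0},
    {"claw":0,"tx":0,"ty":0,"tz":0,"wx":0,"wy":0,"wz":0},
    {"claw":0,"tx":0,"ty":0,"tz":0,"wx":0,"wy":0,"wz":0},
    {"claw":0,"tx":0,"ty":0,"tz":0,"wx":0,"wy":0,"wz":0},
    {"claw":0,"tx":0,"ty":0,"tz":0,"wx":0,"wy":0,"wz":0},
    {"claw":0,"tx":0,"ty":0,"tz":0,"wx":0,"wy":0,"wz":0},
    {"claw":0,"tx":0,"ty":0,"tz":0,"wx":0,"wy":0,"wz":0},
    {"claw":0,"tx":0,"ty":0,"tz":0,"wx":0,"wy":0,"wz":0},
    {"claw":0,"tx":0,"ty":0,"tz":0,"wx":0,"wy":0,"wz":0},
    {"claw":0,"tx":0,"ty":0,"tz":0,"wx":0,"wy":0,"wz":0},
    {"claw":0,"tx":0,"ty":0,"tz":0,"wx":0,"wy":0,"wz":0}
  ]
}}

```text
time: 7.83
ee_pos: [0.4377, -0.2094, 0.0596]
ee_rot: [0.574, 0.819, -0.001, -0.0]
ft_force: [-13.1, 5.3, 30.6]
finger_gap: 0.0445
gripper_force: 66.3
```

```bash
python3 - <<'E'
from st import *
c=snap('scene'); w=snap('wrist')
p=proj(c,[.4365,-.2075,.06]).astype(int)
a=c['pixels'][p[1]-60:p[1]+40,p[0]-50:p[0]+50]
cv2.imwrite('pics/press.png',np.hstack([cv2.resize(a,(400,400),interpolation=2),w['pixels'][200:400,200:400].repeat(2,0).repeat(2,1)]))
E
```

```text
t 7.83 p [ 0.4377 -0.2094  0.0596] j [-0.59  0.15  2.06 -0.    0.94 -0.94] f [-13.1   5.3  30.6] gap 0.0445 gf 66.3
[[-3.409e-01  9.401e-01 -1.700e-03]
 [ 9.401e-01  3.409e-01 -1.500e-03]
 [-8.000e-04 -2.100e-03 -1.000e+00]]
```

View pics/press.png

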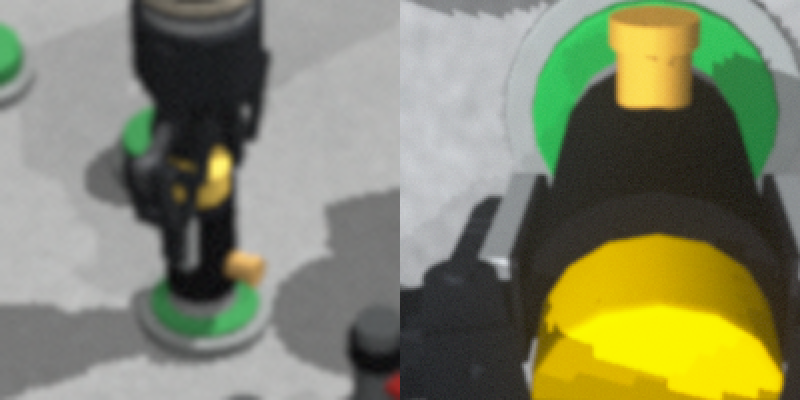

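The regulator stands upright and centred on the green plate, which is sunk flush in its housing, held for more than a second. Offset of underside below TCP is about 43.6 mm. Lifting.

Request:
{"api": "servo_tool", "payload": {
  "rows": [
    {"claw":0,"tx":0,"ty":0,"tz":-0.3,"wx":0,"wy":0,"wz":0},
    {"claw":0,"tx":0,"ty":0,"tz":-0.6,"wx":0,"wy":0,"wz":0},
    {"claw":0,"tx":0,"ty":0,"tz":-0.8,"wx":0,"wy":0,"wz":0},
    {"claw":0,"tx":0,"ty":0,"tz":-0.8,"wx":0,"wy":0,"wz":0},
    {"claw":0,"tx":0,"ty":0,"tz":-0.8,"wx":0,"wy":0,"wz":0},
    {"claw":0,"tx":0,"ty":0,"tz":-0.8,"wx":0,"wy":0,"wz":0},
    {"claw":0,"tx":0,"ty":0,"tz":-0.8,"wx":0,"wy":0,"wz":0},
    {"claw":0,"tx":0,"ty":0,"tz":-0.6,"wx":0,"wy":0,"wz":0},
    {"claw":0,"tx":0,"ty":0,"tz":-0.4,"wx":0,"wy":0,"wz":0},
    {"claw":0,"tx":0,"ty":0,"tz":-0.2,"wx":0,"wy":0,"wz":0},
    {"claw":0,"tx":0,"ty":0,"tz":0,"wx":0,"wy":0,"wz":0}
  ]
}}

```text
time: 8.85
ee_pos: [0.4378, -0.2085, 0.2386]
ee_rot: [0.575, 0.818, 0.0, 0.002]
ft_force: [-0.1, -0.6, -3.8]
finger_gap: 0.0445
gripper_force: 63.1
```

```bash
python3 - <<'E'
from st import *
togo([.4365,.10,s['ee_pos'][2]]); togo([.4825,.212,s['ee_pos'][2]])
E
```

```text
t 8.85 p [ 0.4378 -0.2085  0.2386] j [-0.59 -0.1   1.93  0.    1.31 -0.94] f [-0.1 -0.6 -3.8] gap 0.0445 gf 63.1
[[-0.3398  0.9405  0.0028]
 [ 0.9405  0.3398 -0.0018]
 [-0.0027  0.002  -1.    ]]
to go units [ 9.69  3.45 -0.02]
to go units [12.68  6.16 -0.02]
```

Request:
{"api": "servo_tool", "payload": {
  "rows": [
    {"claw":0,"tx":0.4,"ty":0.14,"tz":0,"wx":0,"wy":0,"wz":0},
    {"claw":0,"tx":0.8,"ty":0.3,"tz":0,"wx":0,"wy":0,"wz":0},
    {"claw":0,"tx":0.9,"ty":0.34,"tz":0,"wx":0,"wy":0,"wz":0},
    {"claw":0,"tx":0.9,"ty":0.34,"tz":0,"wx":0,"wy":0,"wz":0},
    {"claw":0,"tx":0.9,"ty":0.34,"tz":0,"wx":0,"wy":0,"wz":0},
    {"claw":0,"tx":0.9,"ty":0.34,"tz":0,"wx":0,"wy":0,"wz":0},
    {"claw":0,"tx":0.9,"ty":0.34,"tz":0,"wx":0,"wy":0,"wz":0},
    {"claw":0,"tx":0.9,"ty":0.34,"tz":0,"wx":0,"wy":0,"wz":0},
    {"claw":0,"tx":0.8,"ty":0.3,"tz":0,"wx":0,"wy":0,"wz":0},
    {"claw":0,"tx":0.6,"ty":0.2,"tz":0,"wx":0,"wy":0,"wz":0},
    {"claw":0,"tx":0.3,"ty":0.1,"tz":0,"wx":0,"wy":0,"wz":0},
    {"claw":0,"tx":0,"ty":0,"tz":0,"wx":0,"wy":0,"wz":0}
  ]
}}

```text
time: 9.85
ee_pos: [0.4377, 0.0597, 0.2355]
ee_rot: [0.573, 0.819, -0.001, -0.002]
ft_force: [-0.7, 0.0, -4.4]
finger_gap: 0.045
gripper_force: 63.1
```

Request:
{"api": "servo_tool", "payload": {
  "rows": [
    {"claw":0,"tx":0,"ty":0,"tz":0,"wx":0,"wy":0,"wz":0},
    {"claw":0,"tx":0,"ty":0,"tz":0,"wx":0,"wy":0,"wz":0}
  ]
}}

```text
time: 10.02
ee_pos: [0.4388, 0.057, 0.2366]
ee_rot: [0.575, 0.818, -0.001, -0.0]
ft_force: [0.0, -0.6, -3.9]
finger_gap: 0.0448
gripper_force: 63.1
```

```bash
python3 - <<'E'
from m import *
from st import *
w=snap('wrist','w5.png')
a,q=mask(w,(8,90,60),(24,255,255),(150,0,500,180)); print(a,q,onz(w,*a,.08,True))
togo([.4825,.212,s['ee_pos'][2]])
E
```

```text
t 10.02 p [0.4388 0.057  0.2366] j [-0.03 -0.19  2.02 -0.    1.32 -0.38] f [ 0.  -0.6 -3.9] gap 0.0448 gf 63.1
[[-3.394e-01  9.406e-01 -1.200e-03]
 [ 9.406e-01  3.394e-01 -8.000e-04]
 [-4.000e-04 -1.400e-03 -1.000e+00]]
[439.77058824  63.62941176] [427  50  29  27 510] [0.48071318 0.21001336 0.08      ]
to go units [ 4.37  3.12 -0.01]
```

View pics/w5.png

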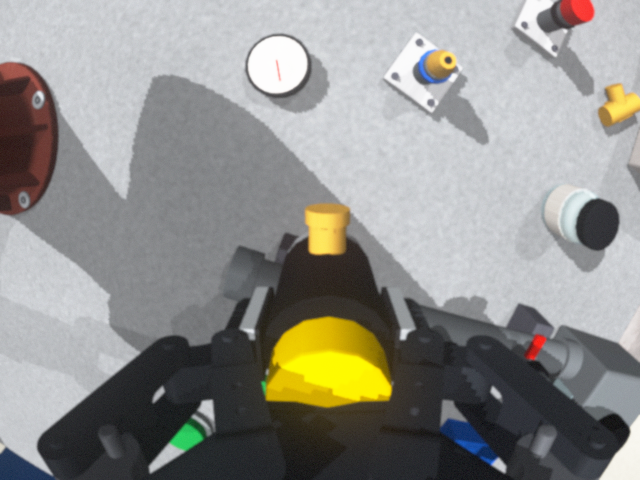

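The wrist view shows the brass nozzle tip (hole) at about (449,60), the red-capped post well off at (575,12), and the pipe already behind the regulator.

```bash
python3 - <<'E'
from m import *
from st import *
w=load('wrist'); g=cv2.cvtColor(w['pixels'],cv2.COLOR_BGR2GRAY)
b=g[52:70,440:458]; y,x=np.unravel_index(b.argmin(),b.shape); 
k=np.maximum(0,b.min()+40-b[y-3:y+4,x-3:x+4].astype(float)); yy,xx=np.mgrid[-3:4,-3:4]
u,v=440+x+(k*xx).sum()/k.sum(),52+y+(k*yy).sum()/k.sum()
P=onz(w,u,v,.088,True); print(u,v,P); t=load('top')
for T in ([P[0],P[1]],[.482,.2115]): togo([*T,.1416])
E
```

```text
t 10.07 p [0.439  0.0568 0.2368] j [-0.03 -0.19  2.02 -0.    1.32 -0.38] f [ 0.4  0.3 -3.7] gap 0.0449 gf 63.1
[[-3.388e-01  9.409e-01 -8.000e-04]
 [ 9.409e-01  3.388e-01 -6.000e-04]
 [-3.000e-04 -1.000e-03 -1.000e+00]]
447.8078602620087 59.796215429403205 [0.48401094 0.2137505  0.088     ]
to go units [4.41 3.19 3.17]
to go units [4.37 3.1  3.17]
```

Request:
{"api": "servo_tool", "payload": {
  "rows": [
    {"claw":0,"tx":0.3,"ty":0.2,"tz":0,"wx":0,"wy":0,"wz":0},
    {"claw":0,"tx":0.5,"ty":0.4,"tz":0,"wx":0,"wy":0,"wz":0},
    {"claw":0,"tx":0.6,"ty":0.4,"tz":0,"wx":0,"wy":0,"wz":0},
    {"claw":0,"tx":0.6,"ty":0.45,"tz":0,"wx":0,"wy":0,"wz":0},
    {"claw":0,"tx":0.6,"ty":0.45,"tz":0,"wx":0,"wy":0,"wz":0},
    {"claw":0,"tx":0.6,"ty":0.4,"tz":0,"wx":0,"wy":0,"wz":0},
    {"claw":0,"tx":0.5,"ty":0.4,"tz":0,"wx":0,"wy":0,"wz":0},
    {"claw":0,"tx":0.4,"ty":0.3,"tz":0,"wx":0,"wy":0,"wz":0},
    {"claw":0,"tx":0.3,"ty":0.15,"tz":0,"wx":0,"wy":0,"wz":0},
    {"claw":0,"tx":0,"ty":0,"tz":0,"wx":0,"wy":0,"wz":0},
    {"claw":0,"tx":0,"ty":0,"tz":0,"wx":0,"wy":0,"wz":0},
    {"claw":0,"tx":0,"ty":0,"tz":0,"wx":0,"wy":0,"wz":0}
  ]
}}

```text
time: 11.07
ee_pos: [0.4828, 0.2132, 0.2371]
ee_rot: [0.575, 0.818, -0.001, -0.0]
ft_force: [0.5, 0.7, -3.8]
finger_gap: 0.0451
gripper_force: 63.1
```

```bash
python3 - <<'E'
from st import *
togo([.483,.2125,.1416])
E
```

```text
t 11.07 p [0.4828 0.2132 0.2371] j [ 0.28  0.    1.83 -0.    1.3  -0.06] f [ 0.5  0.7 -3.8] gap 0.0451 gf 63.1
[[-3.394e-01  9.407e-01 -7.000e-04]
 [ 9.407e-01  3.394e-01 -1.000e-03]
 [-7.000e-04 -1.000e-03 -1.000e+00]]
to go units [-0.02  0.    3.18]
```

Request:
{"api": "servo_tool", "payload": {
  "rows": [
    {"claw":0,"tx":0,"ty":0,"tz":0.3,"wx":0,"wy":0,"wz":0},
    {"claw":0,"tx":0,"ty":0,"tz":0.5,"wx":0,"wy":0,"wz":0},
    {"claw":0,"tx":0,"ty":0,"tz":0.5,"wx":0,"wy":0,"wz":0},
    {"claw":0,"tx":0,"ty":0,"tz":0.5,"wx":0,"wy":0,"wz":0},
    {"claw":0,"tx":0,"ty":0,"tz":0.4,"wx":0,"wy":0,"wz":0},
    {"claw":0,"tx":0,"ty":0,"tz":0.3,"wx":0,"wy":0,"wz":0},
    {"claw":0,"tx":0,"ty":0,"tz":0.2,"wx":0,"wy":0,"wz":0},
    {"claw":0,"tx":0,"ty":0,"tz":0,"wx":0,"wy":0,"wz":0},
    {"claw":0,"tx":0,"ty":0,"tz":0,"wx":0,"wy":0,"wz":0}
  ]
}}

```text
time: 11.82
ee_pos: [0.4832, 0.2139, 0.1563]
ee_rot: [0.575, 0.818, -0.0, -0.0]
ft_force: [0.7, 0.2, -4.8]
finger_gap: 0.0445
gripper_force: 63.1
```

```bash
python3 - <<'E'
from st import *
c=snap('scene');t=snap('top')
togo([.483,.2125,.1416])
p=proj(c,[.483,.2125,.1]).astype(int)
a=c['pixels'][p[1]-60:p[1]+60,p[0]-60:p[0]+60].copy()
cv2.imwrite('pics/noz2.png',cv2.resize(a,(600,600),interpolation=cv2.INTER_CUBIC)); print(p, s['ee_pos'])
E
```

```text
t 11.82 p [0.4832 0.2139 0.1563] j [ 0.28  0.09  1.91  0.    1.15 -0.06] f [ 0.7  0.2 -4.8] gap 0.0445 gf 63.1
[[-3.397e-01  9.405e-01 -1.000e-04]
 [ 9.405e-01  3.397e-01 -0.000e+00]
 [ 0.000e+00 -1.000e-04 -1.000e+00]]
to go units [-0.04 -0.02  0.49]
[432 288] [0.48321638 0.21393751 0.1562984 ]
```

View pics/noz2.png

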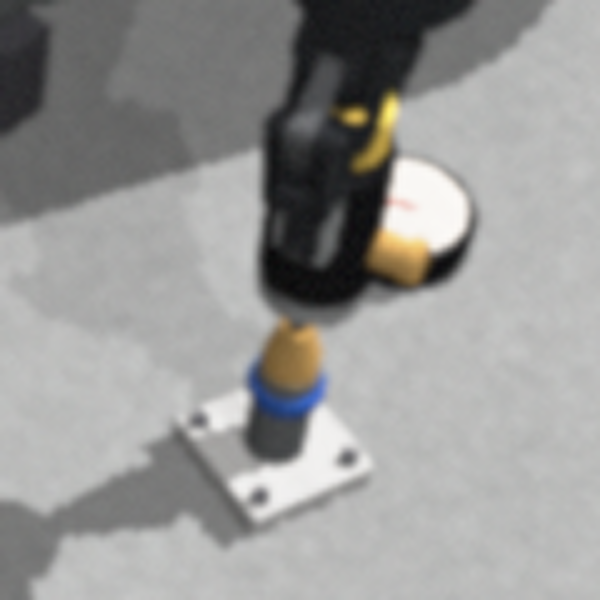

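The crop shows the foot hanging above the brass cone, foot spanning roughly x 262–370 with bottom at (318,322), and the tip near (297,324). It may sit a few mm to image-right, so I'll check numerically with projected outlines.

```bash
python3 - <<'E'
from st import *
c=load('scene'); p=np.array([432,288])-60
im=c['pixels'][p[1]:p[1]+120,p[0]:p[0]+120]; im=cv2.resize(im,(600,600),interpolation=cv2.INTER_CUBIC)
th=np.linspace(0,2*np.pi,60)
def circ(x,y,z,r,col):
    q=np.array([proj(c,[x+r*np.cos(a),y+r*np.sin(a),z]) for a in th]); q=(q-p+.5)*5
    cv2.polylines(im,[q.astype(int)],True,col,1); print(col,q.min(0).round(),q.max(0).round())
x,y,z=s['ee_pos']; u=z-.0438
circ(x,y,u,.022,(0,255,255)); circ(x,y,u+.012,.023,(255,255,0))
circ(.4838,.2128,.088,.007,(0,0,255)); circ(.4838,.2128,.014,.013,(0,0,255))
print(im[200:330:10,250:400:6].mean(2).astype(int))
cv2.imwrite('pics/ov.png',im)
E
```

```text
t 11.92 p [0.484  0.2143 0.1574] j [ 0.28  0.09  1.9  -0.    1.15 -0.06] f [-0.4  0.9 -4.2] gap 0.0448 gf 63.1
[[-3.399e-01  9.405e-01  2.000e-03]
 [ 9.405e-01  3.399e-01  6.000e-04]
 [-1.000e-04  2.100e-03 -1.000e+00]]
(0, 255, 255) [254. 245.] [367. 331.]
(255, 255, 0) [255. 223.] [374. 313.]
(0, 0, 255) [281. 313.] [317. 341.]
(0, 0, 255) [244. 417.] [307. 467.]
[[192 181 123  50  27  29  31  30  35  33  30  27  27  36  43  51  40  21
   15  19  16  18  51 151 218]
 [191 186 143  71  35  43  36  30  29  26  25  25  29  47  75  77  43  19
   17  19  18  27 102 203 245]
 [190 179 123  54  53  65  43  28  26  27  24  25  44  77  98  83  39  16
   19  16  13  41 141 234 246]
 [193 178 111  46  61  67  38  26  27  27  28  43  75 100  95 170  26  15
   15  16  21  71 160 222 234]
 [194 164 170  39  55  54  32  29  30  31  31  52  89 105  88  45  17  20
   19  19  46 108 165 185 192]
 [192 170  72  21  20  29  33  35  35  29  30  59  92  97  71  35  20  16
   19  28  70 113 136 149 157]
 [191 140 170  13  12  15  21  28  33  31  45  75  87  66  32  18  16  17
   19  41  76  98 107 112 116]
 [185 141  68  20  12  15  14  14  16  16  22  29  34  22  17  15  18  18
  170  23  40  57  71  84  92]
 [183 146  77  29  14  15  15  15  14  16  15  16  15  17  18  19  14  18
   15  23  38  44  35  32  48]
 [186 157 104  62  40  28  18  14  16  16  17  16  15  19  15  15  15  19
   34  69 101 111 102  91  86]
 [192 183 150 103  79 170  64  51  36  28  26  20  20  20  25  30  42  65
  103 128 137 136 138 148 163]
 [188 190 185 161 125 101  93  94  91 170  82  81  80  84  86 170  99 125
  155 180 186 186 190 193 195]
 [182 186 192 186 169 142 116  96  94 102 110 114 112 110 117 133 152 173
  189 189 188 190 192 194 190]]
```

View pics/ov.png

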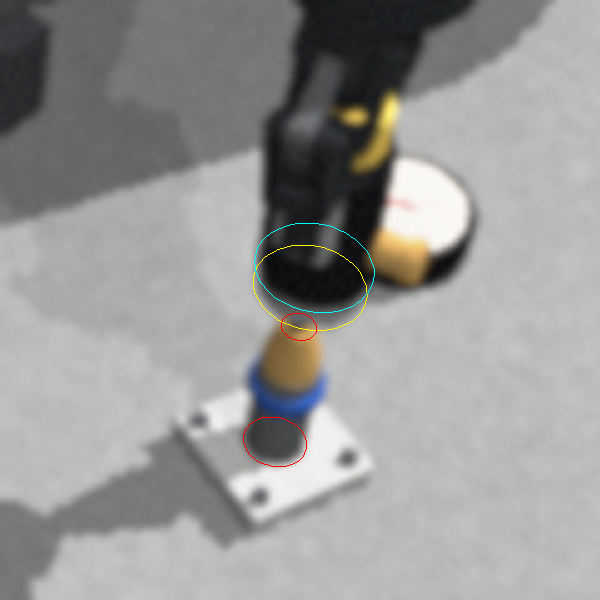

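```bash
python3 - <<'E'
from m import *
c=load('scene'); im0=cv2.imread('pics/scene0.png'); c0=dict(c,pixels=im0)
B=((8,90,60),(24,255,255))
b0,q0=mask(c0,*B,(258,170,275,190)); b1,q1=mask(c,*B,(440,265,465,290)); print(b0,q0,b1,q1)
x0=onz(c0,*b0,.034); x1=onz(c,*b1,.1130+.034); print('reg moved',x1-x0,'so reg at',(x1-x0)[:2]+[.487,-.3645])
# black-body bottom edge along column, scene0 vs now
for cc,P in((c0,[.487,-.3645,0]),(c,[.4832,.2139,.113])):
    q=np.array([proj(cc,[P[0]+.023*np.cos(a),P[1]+.023*np.sin(a),P[2]+.012]) for a in np.linspace(0,6.28,200)])
    i=q[:,1].argmax(); u,v=q[i]; g=cc['pixels'][int(v)-6:int(v)+9,int(round(u))].mean(1).astype(int)
    print('pred',q[i].round(1),'rows from',int(v)-6,g)
    l=q[:,0].min(); r=q[:,0].max(); row=int(q[:,1].mean()); print('lr',l,r,'cols',int(l)-4,cc['pixels'][row,int(l)-4:int(r)+6].mean(1).astype(int))
t=load('top'); b,q=mask(t,(22,120,100),(35,255,255),(200,230,270,290)); print('top yellow',b,q)
E
```

```text
[264.06779661 179.40677966] [260 175  10   9  59] [451.2038835 279.2815534] [445 274  14  11 103]
reg moved [-0.00427991  0.58353559  0.113     ] so reg at [0.48272009 0.21903559]
pred [255.4 188.9] rows from 182 [ 14  14  19  15  17  32  62  89 100 101 108 114 115 124 146]
lr 247.03679328491654 264.95025882666147 cols 243 [161 151 127  91  53  20  16  15  13  15  14  15  14  18  15  15  14  18
  24  40  68  97 112 120 129 145 163]
pred [436.2 289.9] rows from 283 [ 15  16  17  15  19  27  60  91 105 120 150 172 184 183 179]
lr 422.5473303364109 446.4486836461158 cols 418 [186 190 193 194 178 125  61  17  12  13  15  18  22  28  30  32  53  76
  80  62  38  18  20  14  15  21  29  55  82  94 102 106 109 112]Traceback (most recent call last):
  File "<stdin>", line 12, in <module>
  File "m.py", line 6, in mask
    i=1+np.argmax(s[1:,4]); return ce[i],s[i]
        ~~~~~~~~~^^^^^^^^^
    return _wrapfunc(a, 'argmax', axis=axis, out=out, **kwds)
    return bound(*args, **kwds)
ValueError: attempt to get argmax of an empty sequence
```

Compared in the same scene picture, the body outline and the tip agree to within about 2 mm (tolerance 8 mm). The earlier offset turns out to be edge bias, since the initial picture shows the same bias. Descending the last 15 mm.

Request:
{"api": "servo_tool", "payload": {
  "rows": [
    {"claw":0,"tx":-0.04,"ty":0,"tz":0.1,"wx":0,"wy":0,"wz":0},
    {"claw":0,"tx":0,"ty":0,"tz":0.15,"wx":0,"wy":0,"wz":0},
    {"claw":0,"tx":0,"ty":0,"tz":0.15,"wx":0,"wy":0,"wz":0},
    {"claw":0,"tx":0,"ty":0,"tz":0.07,"wx":0,"wy":0,"wz":0},
    {"claw":0,"tx":0,"ty":0,"tz":0,"wx":0,"wy":0,"wz":0},
    {"claw":0,"tx":0,"ty":0,"tz":0,"wx":0,"wy":0,"wz":0},
    {"claw":0,"tx":0,"ty":0,"tz":0,"wx":0,"wy":0,"wz":0},
    {"claw":0,"tx":0,"ty":0,"tz":0,"wx":0,"wy":0,"wz":0},
    {"claw":0,"tx":0,"ty":0,"tz":0,"wx":0,"wy":0,"wz":0},
    {"claw":0,"tx":0,"ty":0,"tz":0,"wx":0,"wy":0,"wz":0}
  ]
}}

```text
time: 12.75
ee_pos: [0.4837, 0.213, 0.1424]
ee_rot: [0.575, 0.819, 0.0, 0.0]
ft_force: [0.3, -0.7, -4.2]
finger_gap: 0.0443
gripper_force: 63.1
```

```bash
python3 - <<'E'
from st import *
z=[]
for i in range(6):
    c=snap('scene'); z.append(arm.state()['ee_pos'])
print(np.mean(z,0),np.std(z,0))
P=np.mean(z,0)-[0,0,.0438]
q=np.array([proj(c,[P[0]+.023*np.cos(a),P[1]+.023*np.sin(a),P[2]+.012]) for a in np.linspace(0,6.28,200)])
u,v=q[q[:,1].argmax()]; print('pred',u,v,'rows',int(v)-6,c['pixels'][int(v)-6:int(v)+9,int(round(u))].mean(1).astype(int))
E
```

```text
t 12.75 p [0.4837 0.213  0.1424] j [ 0.28  0.11  1.92  0.    1.12 -0.06] f [ 0.3 -0.7 -4.2] gap 0.0443 gf 63.1
[[-3.399e-01  9.405e-01  4.000e-04]
 [ 9.405e-01  3.399e-01  1.000e-04]
 [-0.000e+00  5.000e-04 -1.000e+00]]
[0.48360966 0.21292869 0.14231438] [4.33206007e-05 1.41816304e-05 5.82663555e-05]
pred 434.58877603690485 294.5505450103141 rows 288 [ 13  19  18  17  20  44  74  97 109 126 146 158 156 151 143]
```

Underside is about 98.5 mm up (10.5 mm above the tip) and centred. The load reads just the regulator's weight, and the arm is at rest. Handing in.

```bash
python3 -c "
from plant import ticket
print(ticket.job_done())"
```

```text
the job is handed in; nothing more can be done
None
```

The job is handed in, though no pass/fail result came back: the regulator pressed the left-hand purge plate down for over a second, crossed above the pipe, and is held upright about 10 mm above the nozzle tip, centred to within about 2 mm by my measurements.

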